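# Set the telescoping lamp boom over the well plate

## Robot

A 7-joint arm with a two-finger parallel gripper is mounted at the origin on the work surface. World frame = base frame: x ahead of the robot, y to its left, z up, the work surface at z = 0. Lengths are in m, angles in rad, forces in N, time in s.
With the tool pointing down it reaches from about 0.4 to 0.85 m from the base axis. Payload 10.4 kg.
Tool frame: the origin (TCP) lies at the very end of the fingers, on their centre line; the grasp point (between the pads) lies 19 mm behind it (grasp_offset is the distance from the TCP to the grasp point, in m); z points along the fingers, y is the line along which they close (so a half turn about z gives the same grasp; the last joint's range is limited). The gripper opens to 85 mm and grips with 20 to 120 N. Pads are 22 mm wide; open, the fingers measure 114 mm over their backs; the gripper's body (76 mm by 85 mm) begins 54 mm behind the grasp point. The pads swing forward as they close: fully open they stand 13 mm farther back than shut.
Start: joints at [-1.147, 0.332, -0.065, 1.46, 0.022, 1.35, -0.088], TCP at [0.27, 0.564, 0.192] pointing down, gripper open.
Joint ranges: [-2.6, 2.6], [-0.5, 2.12], [-1.47, 1.34], [0.16, 2.42], [-1.27, 4.41], [0.06, 2.06], [-2.6, 2.6]. Speed limits (rad/s): [2.22, 2.22, 2.79, 2.79, 3.14, 3.14, 3.14].

## Interface

Orientations are given as a unit quaternion [x, y, z, w].
In Python, from workcell import * gives the robot as it stands.
- The arm moves only by the tool jog_arm, never from a script. Its argument "plan" is a list of rows, each a list of 3 entries, a list of its own where there are three numbers: the turn, a rotation vector about the tool's x, y, z in rad, then the shift along the tool's x, y, z in m, then the finger opening in m, from 0 to 0.0854. A call has 1 to 8 rows; each row is the pose to reach, as a shift and turn from the pose commanded when the call began, along the tool's axes at that moment; what a row does not reach only later rows make up. A row lasts 1/12 s, in which the tool goes at most 41.7 mm and 7.16 degrees, less where a joint would pass 70% of its speed; a pose out of reach is approached as far as the arm can. A call with a gripper value outside its range is refused whole. The fingers move at their own pace and stop on an object; "force" is the grip in N (left out, the last holds). Time passes only in rows, so rows that repeat a pose let the fingers close. It gives the time, the measured TCP pose, the force, the opening and the grip force at its end, in the units of the state.
- get_obs(): the state, without advancing time (a new reading comes with each control period).
- camera(name): name is "scene" or "top"; returns a dict with "img" (420x560x3 uint8, red, green, blue), "mtx" (3x3 intrinsics, pixels), "k1" (the pictures are not rectified: a ray, as slopes to the right and down, at radius r is drawn at 1 + k1 r^2 times it, then the intrinsics apply), "extrinsics" (4x4, takes a point from camera to world coordinates). Camera axes: x right, y down, z forward; pixel columns grow to the right and rows downward; lengths in m; the calibration is good to about 2 mm. A picture is of the moment at which its call begins. There is no depth.
- hand_in(): hands the job in; it is judged then, once.
The state is a dict: "clock": time; "joint_pos": joint angles; "joint_velocities": joint speeds; "tau": joint torques, N m; "position": TCP position; "ee_rot": TCP orientation; "ft_force": force on the tool from outside, world axes, zero at the start; "torque": the same for the moment, N m; "grip_width": opening from 0.0 (shut) to 1.0 (fully open); "grasp_force": force on a finger pad.
Only numpy, scipy, OpenCV 4.12 (cv2) and the standard library are available. Lean on these libraries where they do the work, as an engineer would, in place of code of your own. Each camera call takes 0.05 s, during which the arm holds its last target. There are 200 camera calls.

## Task

The bench lamp on the telescoping boom hangs between the rectangular well plate and the round floating tube rack. Squeeze the snap button on the boom's collar flush, slide the outer tube to the next hole on the plate's side so that the lamp hangs over the plate, and let the button snap fully out in that hole. Leave the plate, the round rack, the jar and the tip box where they are.

Things in the scene. Friction and masses are not known exactly. Their poses are not given: they have to be found in the camera images.
- boom: Fixed stand of the lamp: square steel foot 130 x 130 x 12 mm and a post, with a level steel inner tube (22 mm diameter) whose axis is 140 mm above the bench. Origin on the bench under the post; +x points along the tube away from the post, +z up. The inner tube runs from the post to x = 240 mm and has three holes on its +y side, at x = 85, 130 and 175 mm (45 mm apart). A grey clamp block (36 x 36 x 40 mm) on the post reaches 20 mm over the tube axis.
- sleeve (a joint): Position of the outer tube (with its collar and lamp) along the inner tube, m, growing along the boom's +x (away from the post). 0 = middle hole, where it starts within 1 mm; -0.045 and +0.045 = the holes next to it; end stops at +-0.056. It slides with 2 N of friction when the button is pressed and is locked while the button stands out in a hole (about 2 mm of play each way).
- button (a joint): Snap button, m pressed in: 0 = standing fully out (9 mm proud of the collar), 0.009 = flush with the collar's side. A spring pushes it out: 3 N when out, 7 N when flush. The tube is free to slide once the button is in by more than 7 mm. Released between two holes it stays about 7 mm in, and snaps out by itself when the tube comes to a hole.
- collar (a point): Centre of the grey collar block, which is the near end of the sliding outer tube: 50 mm along the tube, 34 mm across (between its vertical sides), 34 mm high; on the tube's axis, 140 mm above the bench. Axes as the boom's. It can be pinched from above across its vertical sides, one finger on the button and the other on the plain opposite side: 43 mm wide with the button out, 34 mm with it flush. The sliding tube itself (30 mm diameter) continues from it towards the lamp.
- button_face (a point): Centre of the outer face of the round steel snap button (20 mm diameter), in the middle of the collar's side that faces the boom's +y, at the height of the tube's axis. It moves along the boom's -y when pressed.
- lamp (a point): Centre of the underside of the white lamp head (70 mm along the boom x 60 mm x 20 mm), 170 mm from the collar's centre along the boom's +x and 94 mm above the bench. It moves with the outer tube.
- plate: White well plate with 24 wells, 85 (along the boom) x 127 (across it) x 18 mm, loose on the bench. Origin at the centre of its underside. It lies under the boom, about 45 mm from the starting place of the lamp along the boom, either away from the post or towards it.
- floater: Round flat floating tube rack, 72 mm diameter, 18 mm high, loose, about 45 mm from the starting place of the lamp on the other side from the plate. Origin at the centre of its underside. Not to be moved.
- jar: Screw-cap jar, 60 mm diameter, 75 mm tall, standing beside the boom on the button's side (about 30 mm along and 140 mm to +y from the boom's origin). Origin at the centre of its underside. Not to be moved.
- tip_box: Grey box of pipette tips, 120 x 80 x 53 mm, beside the boom on the other side (about 120 mm along and 160 mm to -y). Origin at the centre of its underside. Not to be moved.
Not all that is in view belongs to the job. Of the things that look like the plate, the middle-sized one is meant.

How it is judged:
On the way:
1. the snap button is pressed in flush (more than 7.5 mm of its 9 mm) (value of joint button above 0.0075 m), for 0.1 s.
At the end, for the whole second after the job is handed in: The outer tube is locked at rest in the next hole on the plate's side: the lamp's centre is within 15 mm (seen from above) of the plate's centre, and the button stands out again to within 2 mm; the plate and the round rack are within 10 mm of where they started (horizontal distance between lamp and plate below 0.015 m and value of joint button below 0.002 m and velocity of joint sleeve between -0.005 and 0.005 m/s and distance of each of plate, floater from where it was at the start of the episode below 0.01 m); the robot touches nothing.
It fails at once if the plate or the round rack is shoved (more than 15 mm) (distance of any of plate, floater from where it was at the start of the episode above 0.015 m).
It fails at once if the jar or the tip box is knocked away (more than 30 mm) (distance of any of jar, tip_box from where it was at the start of the episode above 0.03 m).
It also fails if it takes over 32 s, if anything falls off the work surface, if the arm or the gripper's body presses on something with over 40 N, if the wrist force passes 120 N, or if a joint passes its speed limit or range.

## Working session

There is one attempt and no reset: what is moved stays moved. The work goes in short steps, Python scripts to look and compute and a tool call to move; the robot and the scene stay as the last step left them, time stands still between calls to the robot, and variables do not carry over. Pictures are saved under pics/ and viewed, at most 10 in all, crops included, and the job is handed in when it is done.

Besides the shell and the picture viewer there is one more tool, called as name(argument=value, ...), one argument or row to a line, values as JSON. jog_arm: Moves the arm, as the interface text tells. Its arguments: {"type":"object","properties":{"plan":{"type":"array"},"force":{"type":"number"}},"required":["plan"]}

```bash
ls; mkdir -p pics; cat > h.py <<'E'
from workcell import *
import numpy as np, cv2
def ray(c,uv):
    p=np.linalg.inv(c["mtx"])@np.array([uv[0],uv[1],1.0]); d=p[:2]; s=d.copy()
    for _ in range(20): s=d/(1+c["k1"]*(s@s))
    E=np.array(c["extrinsics"]); v=E[:3,:3]@np.array([s[0],s[1],1.0]); return E[:3,3],v/np.linalg.norm(v)
def onz(c,uv,z):
    o,v=ray(c,uv); return o+v*(z-o[2])/v[2]
def tri(c1,u1,c2,u2):
    o1,a=ray(c1,u1);o2,b=ray(c2,u2)
    t=np.linalg.lstsq(np.c_[a,-b],o2-o1,rcond=None)[0]
    p,q=o1+a*t[0],o2+b*t[1]; return (p+q)/2,np.linalg.norm(p-q)
E
python3 - <<'E'
from h import *
import pickle
C={n:camera(n) for n in("scene","top")}
pickle.dump(C,open("c0.pkl","wb"))
for n,c in C.items():
    cv2.imwrite(f"pics/{n}0.png",cv2.resize(c["img"][:,:,::-1],(784,588),interpolation=cv2.INTER_CUBIC)); print(n,c["extrinsics"],c["k1"],c["mtx"])
o=get_obs();print(o)
E
```

```text
pics
scene [[-1.44466312e-01  8.24161567e-01 -5.47619573e-01  1.02602308e+00]
 [ 9.89509693e-01  1.20199329e-01 -8.01416747e-02 -2.34299418e-02]
 [-2.26183219e-04 -5.53452648e-01 -8.32880613e-01  7.98348212e-01]
 [ 0.00000000e+00  0.00000000e+00  0.00000000e+00  1.00000000e+00]] -0.06489309314899104 [[411.10086339   0.         280.43342073]
 [  0.         411.10086339 204.73933011]
 [  0.           0.           1.        ]]
top [[ 0.01556046 -0.98180384  0.18925932  0.47560555]
 [-0.99965919 -0.01130776  0.02352937 -0.07760316]
 [-0.02096113 -0.18956095 -0.98164519  0.79887597]
 [ 0.          0.          0.          1.        ]] -0.09217227120165357 [[382.19693365   0.         275.39702935]
 [  0.         382.19693365 214.02796911]
 [  0.           0.           1.        ]]
{'clock': 0.1, 'joint_pos': array([-1.14657548,  0.3328087 , -0.0646945 ,  1.46083436,  0.02160546,
        1.34990418, -0.08848714]), 'joint_velocities': array([ 0.00123021, -0.0021175 , -0.00038081, -0.0004569 , -0.00084945,
       -0.00083009, -0.00093538]), 'tau': array([ 7.13488716e-04, -6.26748705e+01,  4.85166698e-02, -3.92432678e+01,
        1.62525085e-02,  6.87665306e-03,  1.30973274e-05]), 'position': array([0.26990935, 0.56329665, 0.19120646]), 'ee_rot': array([ 2.21543076e-01,  9.75150383e-01, -6.20107504e-04, -1.08391996e-04]), 'ft_force': array([-0.14021884,  0.73886852,  0.61338693]), 'torque': array([-0.05325189,  0.01926807,  0.02621253]), 'grasp_force': 0.0, 'grip_width': 1.00158594690247}
```

View pics/scene0.png

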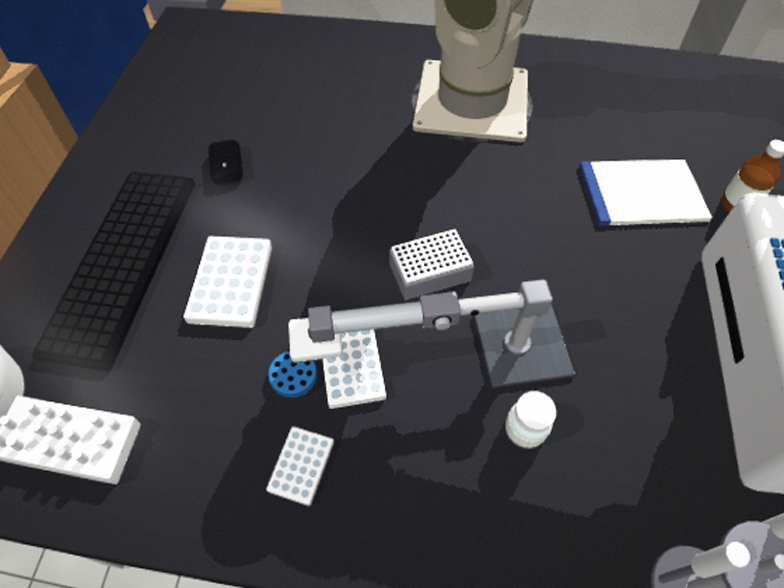

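View pics/top0.png

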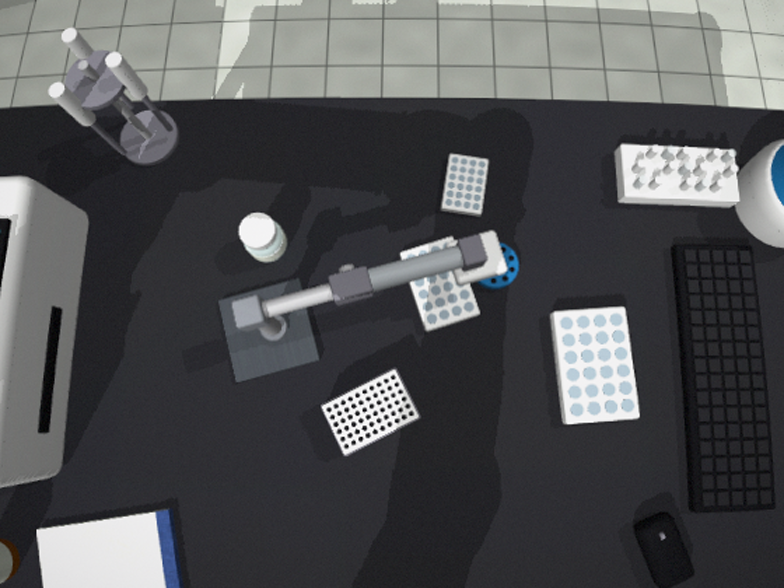

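Scene view: the boom runs from the post (518,335) to the lamp (315,340). The collar is at (440,312) and the button at (443,323), facing the jar (530,420).

Plate candidates in the top view: small (465,184), large (595,365) and one under the boom (440,283). The third is middle-sized, lies under the boom and is on the post side of the lamp, so it is the plate. The blue rack (500,265) is beyond the lamp. The slide is therefore towards the post (−0.045). I'll confirm this in one crop.

```bash
python3 - <<'E'
import pickle,cv2,numpy as np
C=pickle.load(open("c0.pkl","rb"))
a=C["scene"]["img"][190:300,190:390,::-1]; b=C["top"]["img"][150:250,160:360,::-1]
cv2.imwrite("pics/crop.png",cv2.resize(np.vstack([a[:75],b[:75]]),None,fx=4,fy=4,interpolation=cv2.INTER_CUBIC))
E
```

```text
(no output)
```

View pics/crop.png

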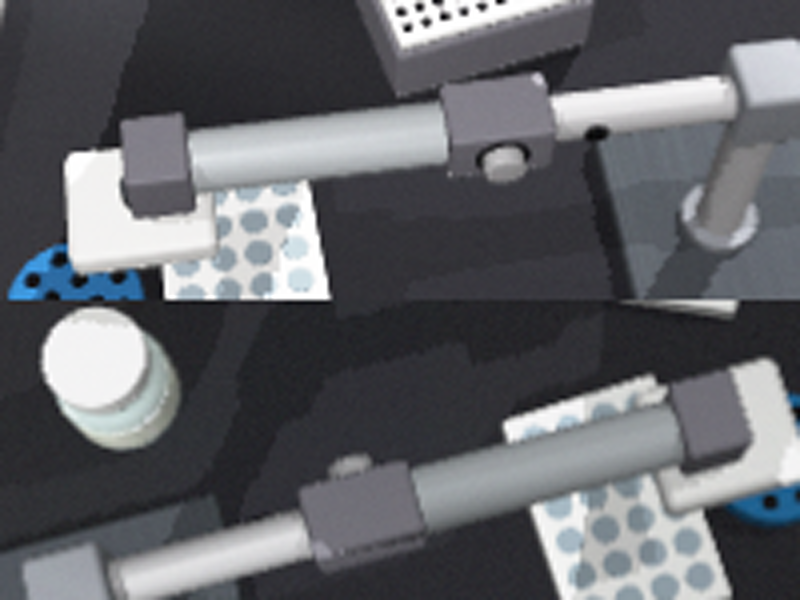

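Confirmed: the plate under the boom, on the post side of the lamp, is the middle-sized one. The button at crop (503,163) faces the jar. Next I'll measure the collar corners and the boom axis.

```bash
python3 - <<'E'
import pickle
from h import *
C=pickle.load(open("c0.pkl","rb")); S,T=C["scene"],C["top"]
s=lambda x,y:(190+x/4-.375,190+y/4-.375); t=lambda x,y:(160+x/4-.375,150+(y-300)/4-.375)
for n,a,b in [("TL lampside -x",(443,88),(425,533)),("TR post side -x",(541,78),(317,556)),("button",(505,163),(349,462)),("endTL",(122,122),(747,445)),("endTR",(184,115),(690,460))]:
    p,e=tri(S,s(*a),T,t(*b)); print(n,p.round(4),round(e,4))
print("top quad on .157:")
Q=np.array([onz(T,t(*q),.157) for q in[(300,490),(408,462),(425,533),(317,556)]]);print(Q.round(4),Q.mean(0).round(4))
for q in[(672,385),(727,370),(747,445),(690,460)]: print("end",onz(T,t(*q),.157).round(4))
# tube centreline: mid of edges
for e in[((415,468),(428,527)),((660,405),(677,463))]:
    print("tube",np.mean([onz(T,t(*q),.14) for q in e],0).round(4))
P=[onz(T,t(*q),.018) for q in[(503,423),(655,376),(560,600),(733,600)]];print("plate",np.round(P,3))
jc=onz(T,t(97,360),.075);print("jar",jc)
R=cv2.Rodrigues
from scipy.spatial.transform import Rotation as Ro
print(Ro.from_quat(get_obs()["ee_rot"]).as_matrix().round(3))
E
```

```text
TL lampside -x [ 0.611  -0.046   0.1522] 0.0011
TR post side -x [ 6.000e-01 -5.000e-04  1.542e-01] 0.0026
button [ 0.6438 -0.0124  0.1468] 0.0029
endTL [ 0.6518 -0.1877  0.1537] 0.0051
endTR [ 0.6444 -0.1614  0.1544] 0.0026
top quad on .157:
[[ 6.284e-01  8.900e-03  1.570e-01]
 [ 6.413e-01 -3.770e-02  1.570e-01]
 [ 6.099e-01 -4.570e-02  1.570e-01]
 [ 5.993e-01  5.000e-04  1.570e-01]] [ 0.6197 -0.0185  0.157 ]
end [ 0.6773 -0.1524  0.157 ]
end [ 0.6844 -0.1766  0.157 ]
end [ 0.6505 -0.1846  0.157 ]
end [ 0.6435 -0.1598  0.157 ]
tube [ 0.6296 -0.043   0.14  ]
tube [ 0.6599 -0.1525  0.14  ]
plate [[ 0.699 -0.079  0.018]
 [ 0.726 -0.16   0.018]
 [ 0.604 -0.109  0.018]
 [ 0.605 -0.199  0.018]]
jar [0.71385147 0.12471257 0.075     ]
[[-0.902  0.432 -0.   ]
 [ 0.432  0.902 -0.001]
 [-0.    -0.001 -1.   ]]
```

Collar centre is at (0.620,−0.0185). The boom's +x is about (0.274,−0.962) and the button direction (0.962,0.274). I'll rise first, then swing over.

jog_arm(
  plan=[
    [[0, 0, 0], [0, 0, -0.04], 0.0854],
    [[0, 0, 0], [0, 0, -0.08], 0.0854],
    [[0, 0, 0], [0, 0, -0.12], 0.0854],
    [[0, 0, 0], [0, 0, -0.16], 0.0854],
    [[0, 0, 0.1], [0, 0, -0.2], 0.0854],
    [[0, 0, 0.2], [-0.03, -0.025, -0.2], 0.0854],
    [[0, 0, 0.3], [-0.06, -0.05, -0.2], 0.0854],
    [[0, 0, 0.4], [-0.09, -0.075, -0.2], 0.0854],
  ],
  force=30,
)

```text
clock: 0.77
position: [0.3192, 0.4563, 0.3919]
ee_rot: [0.413, 0.911, 0.0, -0.0]
ft_force: [1.2, -1.0, -0.5]
grip_width: 0.996
grasp_force: 0.0
```

```bash
cat > go.py <<'E'
# remaining move in tool axes: python3 go.py x y z
import sys
from h import *
from scipy.spatial.transform import Rotation as Ro
o=get_obs(); R=Ro.from_quat(o["ee_rot"]); g=np.array(list(map(float,sys.argv[1:4])))
d=np.array([.274,-.962]);d/=np.linalg.norm(d); x=np.array([d[0],d[1],0])
G=np.c_[-x,np.cross([0,0,1],x),[0,0,-1]]  # tool x = -boom x, tool y = boom y, z down
print("clock",o["clock"],"pos",o["position"].round(4),"shift",R.inv().apply(g-o["position"]).round(4),"turn",(R.inv()*Ro.from_matrix(G)).as_rotvec().round(4),"F",o["ft_force"].round(2),"boomF",(o["ft_force"]@G).round(2),"w",o["grip_width"],"gf",o["grasp_force"],"j",o["joint_pos"].round(2))
E
python3 go.py 0.62 -0.0185 0.22
```

```text
clock 0.7667 pos [0.3192 0.4563 0.3919] shift [-0.5554 -0.0872  0.1717] turn [ 3.000e-04 -3.000e-04  4.428e-01] F [ 1.2  -0.98 -0.54] boomF [-1.27  0.89  0.54] w 0.9960752328619961 gf 0.0 j [-1.07  0.16  0.04  1.27 -0.01  1.72 -0.32]
```

jog_arm(
  plan=[
    [[0, 0, 0.06], [-0.035, -0.005, 0], 0.0854],
    [[0, 0, 0.12], [-0.075, -0.011, 0], 0.0854],
    [[0, 0, 0.18], [-0.115, -0.018, 0], 0.0854],
    [[0, 0, 0.24], [-0.155, -0.024, 0], 0.0854],
    [[0, 0, 0.3], [-0.195, -0.03, 0], 0.0854],
    [[0, 0, 0.36], [-0.235, -0.037, 0], 0.0854],
    [[0, 0, 0.42], [-0.275, -0.043, 0], 0.0854],
    [[0, 0, 0.443], [-0.315, -0.05, 0], 0.0854],
  ],
)

```text
clock: 1.43
position: [0.4905, 0.1861, 0.3918]
ee_rot: [0.602, 0.798, -0.0, -0.0]
ft_force: [0.1, 0.5, -0.9]
grip_width: 0.996
grasp_force: 0.0
```

```bash
python3 go.py 0.62 -0.0185 0.22
```

```text
clock 1.4333 pos [0.4905 0.1861 0.3918] shift [-0.2323  0.0685  0.1717] turn [-0.0002 -0.0002  0.0001] F [ 0.14  0.54 -0.92] boomF [0.48 0.28 0.92] w 0.9963888006687324 gf 0.0 j [-0.74  0.07  0.32  1.36 -0.02  1.71 -0.15]
```

jog_arm(
  plan=[
    [[0, 0, 0], [-0.035, 0.011, 0.02], 0.0854],
    [[0, 0, 0], [-0.07, 0.021, 0.04], 0.0854],
    [[0, 0, 0], [-0.105, 0.031, 0.06], 0.0854],
    [[0, 0, 0], [-0.14, 0.041, 0.08], 0.0854],
    [[0, 0, 0], [-0.175, 0.052, 0.1], 0.0854],
    [[0, 0, 0], [-0.21, 0.062, 0.12], 0.0854],
    [[0, 0, 0], [-0.232, 0.0685, 0.155], 0.0854],
    [[0, 0, 0], [-0.232, 0.0685, 0.172], 0.0854],
  ],
)

```text
clock: 2.1
position: [0.6199, -0.0221, 0.2156]
ee_rot: [0.604, 0.797, -0.002, -0.0]
ft_force: [-1.2, -1.1, -1.2]
grip_width: 1.005
grasp_force: 0.0
```

```bash
python3 go.py 0.62 -0.0185 0.121; python3 - <<'E'
from h import *
a=camera("scene")["img"][140:300,190:440,::-1];b=camera("top")["img"][120:270,130:380,::-1]
cv2.imwrite("pics/above.png",cv2.resize(np.hstack([a[:150],b]),None,fx=1.6,fy=1.6,interpolation=cv2.INTER_CUBIC))
E
```

```text
clock 2.1 pos [ 0.6199 -0.0221  0.2156] shift [0.0037 0.0015 0.0946] turn [-0.0045  0.0022 -0.0034] F [-1.15 -1.05 -1.19] boomF [-0.7  -1.4   1.19] w 1.0052612770766147 gf 0.0 j [-0.42  0.33  0.49  1.46 -0.15  1.39  0.35]
```

View pics/above.png

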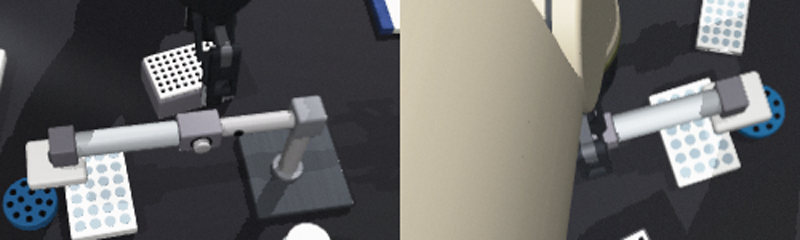

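```bash
python3 go.py 0.62 -0.0185 0.121; python3 - <<'E'
from h import *
c=camera("scene");o=get_obs();E=np.linalg.inv(c["extrinsics"])
from scipy.spatial.transform import Rotation as Ro
R=Ro.from_quat(o["ee_rot"]).as_matrix()
img=cv2.resize(c["img"][140:290,240:440,::-1],None,fx=4,fy=4,interpolation=cv2.INTER_CUBIC)
for q,l in[((0,0,0),"tcp"),((0,.0425,-.013),"+y"),((0,-.0425,-.013),"-y")]:
    p=cv2.projectPoints((o["position"]+R@np.array(q))[None],cv2.Rodrigues(E[:3,:3])[0],E[:3,3],c["mtx"],np.array([c["k1"],0,0,0]))[0][0,0]
    print(l,p); cv2.circle(img,tuple(int(v) for v in(p-[240,140])*4),4,(0,0,255),-1)
p=cv2.projectPoints(np.array([[.62,-.0185,.157],[.6362,-.0138,.14]]),cv2.Rodrigues(E[:3,:3])[0],E[:3,3],c["mtx"],np.array([c["k1"],0,0,0]))[0][:,0]
for v in p: cv2.circle(img,tuple(int(v) for v in(v-[240,140])*4),4,(0,255,0),-1)
cv2.imwrite("pics/chk.png",img)
E
```

```text
clock 2.2 pos [ 0.6183 -0.0169  0.2159] shift [-0.0021  0.0018  0.0949] turn [-0.0068 -0.0009  0.0015] F [-0.44  0.99  0.46] boomF [ 1.07 -0.16 -0.46] w 0.9968136106630291 gf 0.0 j [-0.43  0.33  0.49  1.46 -0.15  1.4   0.35]
tcp [319.26538692 196.89461418]
+y [324.74852916 213.63194283]
-y [315.28597358 172.80708768]
```

View pics/chk.png

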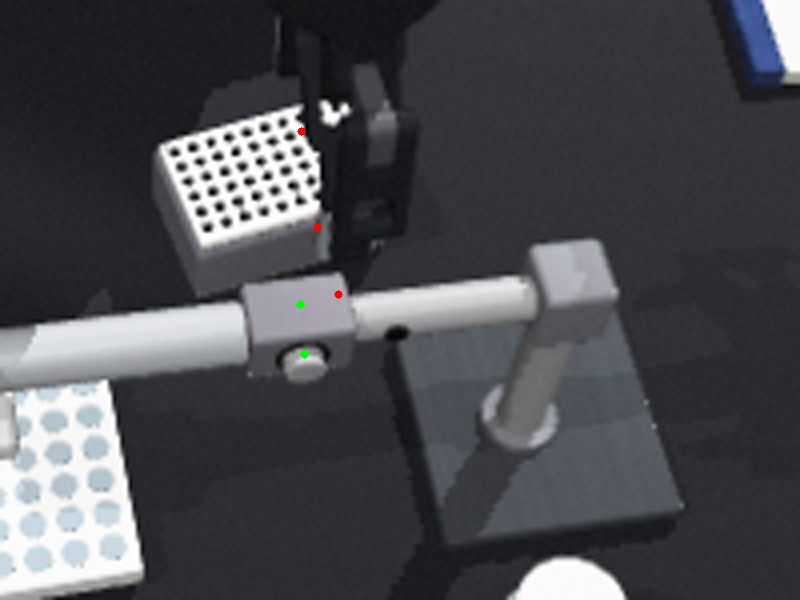

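The collar projections (green) match. The black finger at (360,250) sits off its predicted tip (338,294), and dark edges may be hiding it. I'll let the arm settle and look once more with the contrast raised.

jog_arm(
  plan=[
    [[0, 0, 0], [0, 0, 0], 0.0854],
    [[0, 0, 0], [0, 0, 0], 0.0854],
  ],
)

```text
clock: 2.42
position: [0.6209, -0.0147, 0.2219]
ee_rot: [0.6, 0.8, 0.001, 0.001]
ft_force: [-0.6, -0.9, 0.1]
grip_width: 0.999
grasp_force: 0.0
```

```bash
for i in 1 2 3; do python3 go.py 0.62 -0.0185 0.121; python3 -c "
from h import *
camera('top')"; done; python3 - <<'E'
from h import *
c=camera("scene");o=get_obs();E=np.linalg.inv(c["extrinsics"])
from scipy.spatial.transform import Rotation as Ro
R=Ro.from_quat(o["ee_rot"]).as_matrix()
im=(255*(c["img"]/255.)**.35).astype(np.uint8)
img=cv2.resize(im[140:240,260:400,::-1],None,fx=5.7,fy=5.7,interpolation=cv2.INTER_CUBIC)
for q in[(0,0,0)]+[(a,s*b,-.013) for a in(-.011,.011) for s in(1,-1) for b in (.0425,.057)]:
    p=cv2.projectPoints((o["position"]+R@np.array(q))[None],cv2.Rodrigues(E[:3,:3])[0],E[:3,3],c["mtx"],np.array([c["k1"],0,0,0]))[0][0,0]
    cv2.circle(img,tuple(int(v) for v in(p-[260,140])*5.7),3,(0,0,255),-1)
cv2.imwrite("pics/chk2.png",img)
E
```

```text
clock 2.4167 pos [ 0.6209 -0.0147  0.2219] shift [-0.0034 -0.0022  0.1009] turn [ 0.0029 -0.0001  0.0052] F [-0.6  -0.89  0.14] boomF [-0.69 -0.82 -0.14] w 0.9994096501345948 gf 0.0 j [-0.43  0.32  0.49  1.45 -0.15  1.4   0.35]
clock 2.4667 pos [ 0.6208 -0.0148  0.2219] shift [-0.0033 -0.0021  0.1009] turn [ 0.003  -0.0001  0.0051] F [0.7  0.13 0.31] boomF [-0.07  0.71 -0.31] w 1.001878634454815 gf 0.0 j [-0.43  0.32  0.49  1.45 -0.15  1.4   0.35]
clock 2.5167 pos [ 0.6208 -0.015   0.2217] shift [-0.0032 -0.002   0.1006] turn [ 0.0027 -0.      0.0049] F [ 0.95 -0.14  0.29] boomF [-0.4   0.88 -0.29] w 1.000232173678356 gf 0.0 j [-0.43  0.32  0.49  1.45 -0.15  1.4   0.35]
```

View pics/chk2.png

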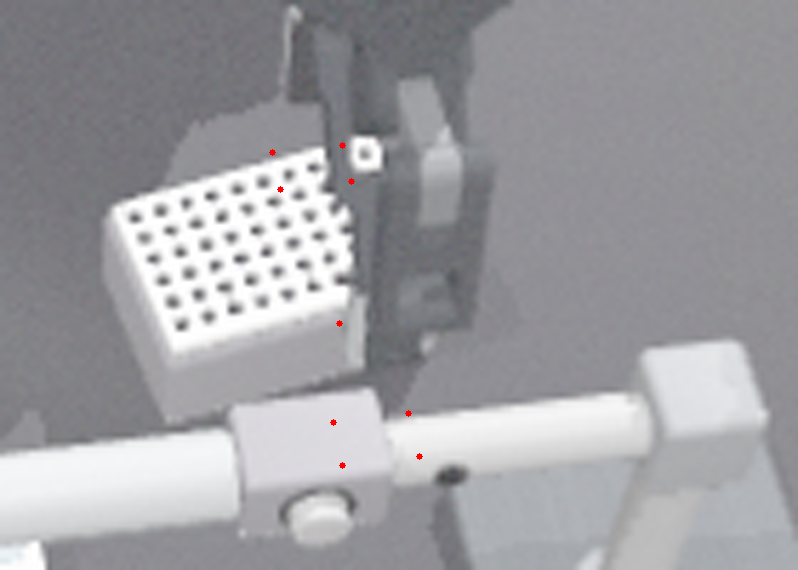

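```bash
python3 - <<'E'
from h import *
from scipy.spatial.transform import Rotation as Ro
c=camera("scene")
print("near tip px on z=.222/.235/.25:",[onz(c,(330.2,202.8),z).round(4) for z in(.222,.235,.25)])
c=camera("top");o=get_obs();E=np.linalg.inv(c["extrinsics"]);print(o["position"])
R=Ro.from_quat(o["ee_rot"]).as_matrix()
im=(255*(c["img"]/255.)**.35).astype(np.uint8)
img=cv2.resize(im[140:240,200:340,::-1],None,fx=5.7,fy=5.7,interpolation=cv2.INTER_CUBIC)
for q in[(0,0,0)]+[(a,s*b,-.013) for a in(-.011,.011) for s in(1,-1) for b in (.0425,.057)]+[(a,b,-.073) for a in(-.038,.038) for b in(-.0425,.0425)]:
    p=cv2.projectPoints((o["position"]+R@np.array(q))[None],cv2.Rodrigues(E[:3,:3])[0],E[:3,3],c["mtx"],np.array([c["k1"],0,0,0]))[0][0,0]
    cv2.circle(img,tuple(int(v) for v in(p-[200,140])*5.7),3,(0,0,255) if q[2]>-.05 else (0,200,0),-1)
cv2.imwrite("pics/chk3.png",img)
E
```

```text
near tip px on z=.222/.235/.25: [array([0.631 , 0.0038, 0.222 ]), array([0.6399, 0.0032, 0.235 ]), array([0.6502, 0.0025, 0.25  ])]
[ 0.62029792 -0.01551989  0.22049937]
```

View pics/chk3.png

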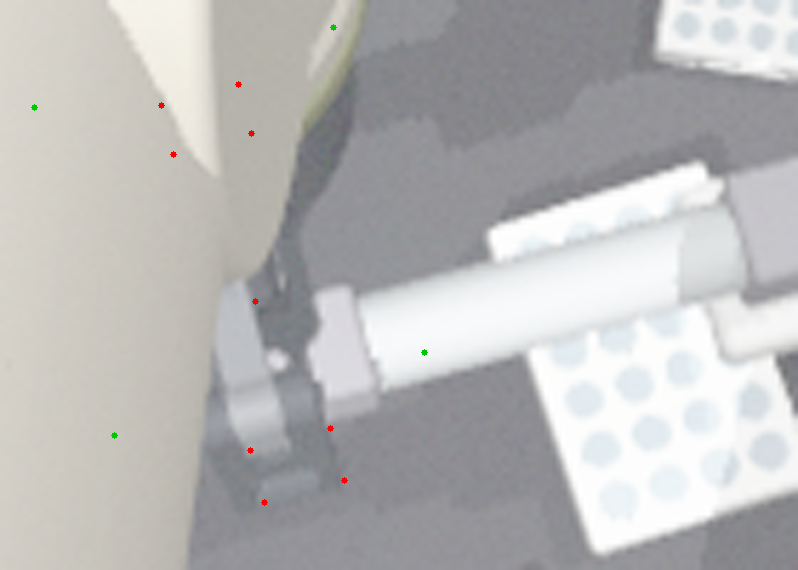

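Top view: the finger's outer end (287,490) matches the prediction across the boom and sits about 4 mm towards the post along it. I'll correct that, go lower while staying above the collar, and re-check.

jog_arm(
  plan=[
    [[0, 0, 0], [-0.003, -0.001, 0.015], 0.0854],
    [[0, 0, 0], [-0.005, -0.001, 0.03], 0.0854],
    [[0, 0, 0], [-0.006, -0.001, 0.045], 0.0854],
    [[0, 0, 0], [-0.006, -0.001, 0.045], 0.0854],
    [[0, 0, 0], [-0.006, -0.001, 0.045], 0.0854],
    [[0, 0, 0], [-0.006, -0.001, 0.045], 0.0854],
  ],
)

```text
clock: 3.22
position: [0.6213, -0.0218, 0.1759]
ee_rot: [0.601, 0.799, 0.0, 0.0]
ft_force: [0.5, 0.4, 0.3]
grip_width: 1.0
grasp_force: 0.0
```

```bash
cat > pic.py <<'E'
import sys
from h import *
from scipy.spatial.transform import Rotation as Ro
n,out,x0,y0=sys.argv[1],sys.argv[2],int(sys.argv[3]),int(sys.argv[4])
c=camera(n);o=get_obs();E=np.linalg.inv(c["extrinsics"])
R=Ro.from_quat(o["ee_rot"]).as_matrix()
im=(255*(c["img"]/255.)**.35).astype(np.uint8)
img=cv2.resize(im[y0:y0+100,x0:x0+130,::-1],None,fx=6,fy=6,interpolation=cv2.INTER_CUBIC)
for q in[(0,0,0)]+[(a,b,-.013) for a in(-.011,.011) for b in (.0425,.057)]:
    p=cv2.projectPoints((o["position"]+R@np.array(q))[None],cv2.Rodrigues(E[:3,:3])[0],E[:3,3],c["mtx"],np.array([c["k1"],0,0,0]))[0][0,0]
    cv2.circle(img,tuple(int(v) for v in(p-[x0,y0])*6),3,(0,0,255),-1)
cv2.imwrite(out,img)
E
python3 go.py 0.6215 -0.0225 0.121; python3 pic.py scene pics/low.png 260 140
```

```text
clock 3.2167 pos [ 0.6213 -0.0218  0.1759] shift [-0.0007 -0.      0.0549] turn [0.0011 0.0001 0.0036] F [0.46 0.41 0.28] boomF [ 0.27  0.56 -0.28] w 0.9999793024233662 gf 0.0 j [-0.42  0.35  0.48  1.52 -0.17  1.31  0.37]
```

View pics/low.png

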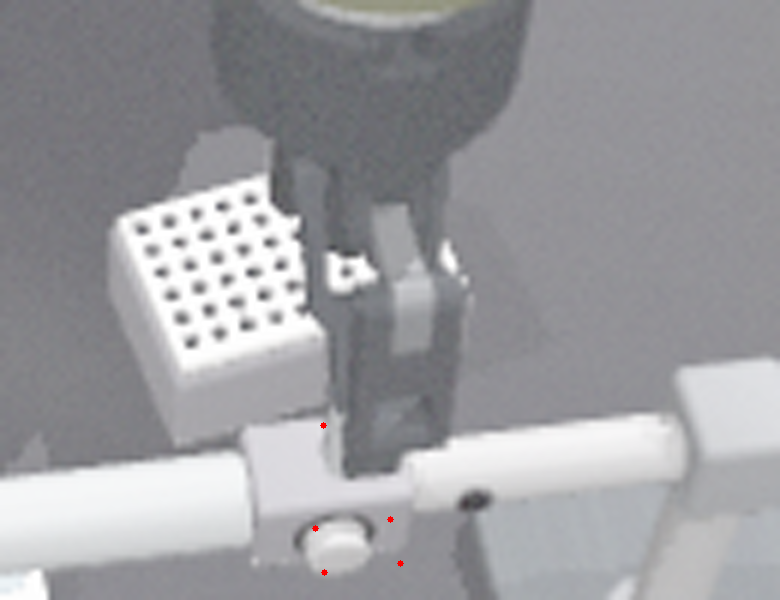

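```bash
python3 - <<'E'
import pickle
from h import *
C=pickle.load(open("c0.pkl","rb")); S,T=C["scene"],C["top"]
print("base",onz(S,(473/1.4,100/1.4),0.0),[onz(S,(a/1.4,b/1.4),0.02).round(3) for a,b in((430,62),(522,70),(527,138),(415,128))])
print("recess",tri(S,(335.1,192.3),T,(250.9,225.4)))
print("tip corner L",tri(S,(260+370/5.7,140+360/5.7),T,(200+335/5.7,140+475/5.7)))
print("tip corner R",tri(S,(260+430/5.7,140+350/5.7),T,(200+245/5.7,140+505/5.7)))
E
```

```text
base [0.00053548 0.00096418 0.        ] [array([-0.091, -0.103,  0.02 ]), array([-0.094,  0.101,  0.02 ]), array([0.126, 0.114, 0.02 ]), array([ 0.131, -0.109,  0.02 ])]
recess (array([ 0.57584207, -0.00457929,  0.17524372]), np.float64(0.03549620190178667))
tip corner L (array([ 0.58388866, -0.01806764,  0.14799687]), np.float64(0.030846908926551973))
tip corner R (array([0.57486113, 0.00556786, 0.14474897]), np.float64(0.023171407678679923))
```

The base projects to within 1 mm of the origin, so the calibration is good. The two views showed opposite fingers, and the offset along the boom is only a few mm. I'll descend to grasp height with the fingers open.

jog_arm(
  plan=[
    [[0, 0, 0], [0, 0, 0.012], 0.0854],
    [[0, 0, 0], [0, 0, 0.024], 0.0854],
    [[0, 0, 0], [0, 0, 0.036], 0.0854],
    [[0, 0, 0], [0, 0, 0.048], 0.0854],
    [[0, 0, 0], [0, 0, 0.055], 0.0854],
    [[0, 0, 0], [0, 0, 0.055], 0.0854],
    [[0, 0, 0], [0, 0, 0.055], 0.0854],
  ],
)

```text
clock: 3.85
position: [0.6206, -0.022, 0.1194]
ee_rot: [0.601, 0.799, -0.0, -0.0]
ft_force: [0.7, -0.5, 0.6]
grip_width: 0.997
grasp_force: 0.0
```

```bash
python3 go.py 0.6215 -0.0225 0.121; python3 pic.py scene pics/down.png 260 140
```

```text
clock 3.85 pos [ 0.6206 -0.022   0.1194] shift [-0.0008  0.0007 -0.0016] turn [-0.001  -0.0001  0.0034] F [ 0.7  -0.49  0.61] boomF [-0.66  0.54 -0.61] w 0.996632707991725 gf 0.0 j [-0.41  0.39  0.47  1.59 -0.19  1.21  0.38]
```

View pics/down.png

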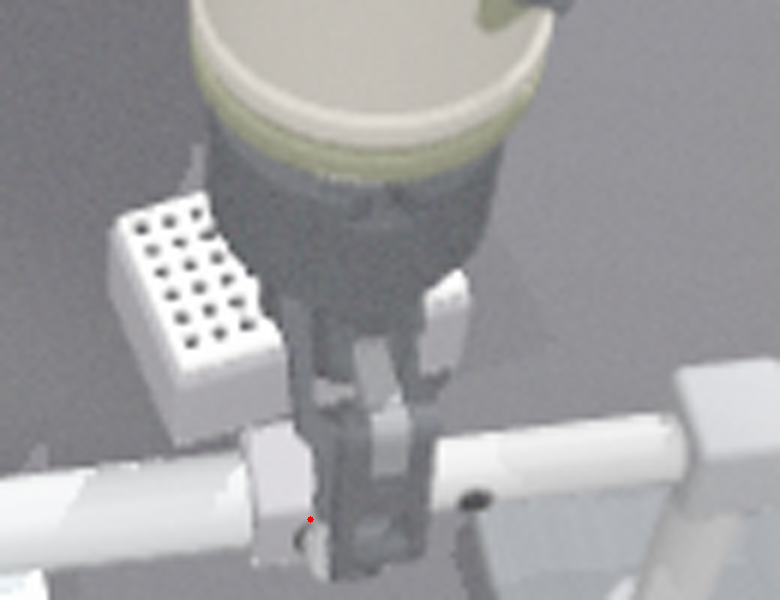

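The finger at (375,560) is in front of the button (338,545), about 7 mm too far towards the post. I'll shift towards the lamp, go 10 mm lower, then close on the button.

jog_arm(
  plan=[
    [[0, 0, 0], [-0.004, 0.001, 0.005], 0.0854],
    [[0, 0, 0], [-0.007, 0.001, 0.01], 0.0854],
    [[0, 0, 0], [-0.007, 0.001, 0.01], 0.06],
    [[0, 0, 0], [-0.007, 0.001, 0.01], 0.05],
    [[0, 0, 0], [-0.007, 0.001, 0.01], 0.05],
    [[0, 0, 0], [-0.007, 0.001, 0.01], 0.05],
  ],
  force=30,
)

```text
clock: 4.4
position: [0.6239, -0.0283, 0.1101]
ee_rot: [0.601, 0.799, 0.0, 0.0]
ft_force: [-0.6, 0.9, -0.1]
grip_width: 0.583
grasp_force: 0.0
```

```bash
python3 go.py 0.6215 -0.0225 0.11; python3 pic.py scene pics/near.png 260 140
```

```text
clock 4.4 pos [ 0.6239 -0.0283  0.1101] shift [ 0.0062 -0.0007  0.0001] turn [ 0.0003 -0.0001  0.0036] F [-0.62  0.94 -0.07] boomF [ 1.08 -0.34  0.07] w 0.5825329342923226 gf 0.0 j [-0.39  0.41  0.47  1.59 -0.2   1.19  0.4 ]
```

View pics/near.png

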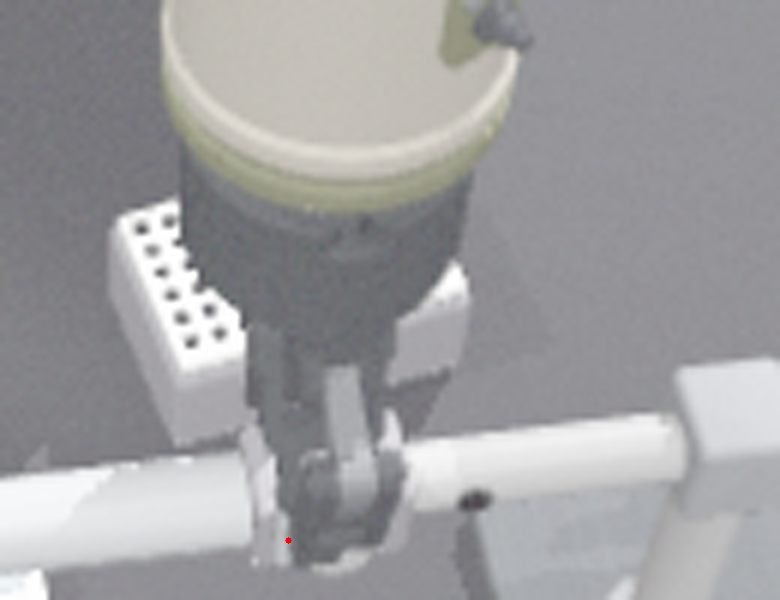

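Picture: the finger (345,550) is centred on the button along the boom, but the button's lower rim still shows at (345,565). I'll go 9 mm lower and close.

jog_arm(
  plan=[
    [[0, 0, 0], [0, 0, 0.005], 0.05],
    [[0, 0, 0], [0, 0, 0.009], 0.05],
    [[0, 0, 0], [0, 0, 0.009], 0.04],
    [[0, 0, 0], [0, 0, 0.009], 0.034],
    [[0, 0, 0], [0, 0, 0.009], 0.03],
    [[0, 0, 0], [0, 0, 0.009], 0.03],
    [[0, 0, 0], [0, 0, 0.009], 0.03],
  ],
  force=30,
)

```text
clock: 5.03
position: [0.623, -0.0285, 0.1011]
ee_rot: [0.601, 0.799, -0.0, -0.001]
ft_force: [-3.4, -0.7, 5.5]
grip_width: 0.392
grasp_force: 30.6
```

```bash
python3 go.py 0.6215 -0.0225 0.11
```

```text
clock 5.0333 pos [ 0.623  -0.0285  0.1011] shift [ 0.0062  0.0002 -0.0089] turn [-0.0013 -0.0005  0.0034] F [-3.44 -0.71  5.47] boomF [ 0.26 -3.5  -5.47] w 0.39215858536658216 gf 30.58199241757393 j [-0.39  0.42  0.47  1.6  -0.2   1.18  0.4 ]
```

Width is 33.3 mm at 30 N, so the button is flush. Now I'll slide 45 mm towards the post.

jog_arm(
  plan=[
    [[0, 0, 0], [0.008, 0, 0], 0.03],
    [[0, 0, 0], [0.016, 0, 0], 0.03],
    [[0, 0, 0], [0.024, 0, 0], 0.03],
    [[0, 0, 0], [0.032, 0, 0], 0.03],
    [[0, 0, 0], [0.04, 0, 0], 0.03],
    [[0, 0, 0], [0.045, 0, 0], 0.03],
    [[0, 0, 0], [0.045, 0, 0], 0.03],
    [[0, 0, 0], [0.045, 0, 0], 0.03],
  ],
)

```text
clock: 5.7
position: [0.6099, 0.0165, 0.1011]
ee_rot: [0.601, 0.799, -0.0, -0.001]
ft_force: [-7.4, 0.4, 7.3]
grip_width: 0.391
grasp_force: 32.5
```

```bash
python3 go.py 0.623 -0.0285 0.101; python3 - <<'E'
from h import *
import pickle
c=camera("top");pickle.dump(c,open("c1.pkl","wb"))
C=pickle.load(open("c0.pkl","rb"))["top"]
# lamp/end block displacement by phase/template match
t=C["img"][158:195,325:365];r=cv2.matchTemplate(c["img"][140:230,270:400],t,cv2.TM_CCOEFF_NORMED)
_,m,_,l=cv2.minMaxLoc(r);p=np.array([270+l[0]+7,140+l[1]+16]);a=onz(C,(332,174),.157);b=onz(c,p,.157)
print(m,l,(b-a).round(4),np.linalg.norm(b-a))
E
```

```text
clock 5.7 pos [0.6099 0.0165 0.1011] shift [-0.0468  0.0001  0.    ] turn [-0.002  -0.0017  0.0046] F [-7.36  0.36  7.31] boomF [ 2.36 -6.98 -7.31] w 0.39100998561612504 gf 32.54397824406624 j [-0.46  0.38  0.45  1.64 -0.18  1.17  0.32]
0.8335623145103455 (30, 23) [-0.0096  0.0437  0.    ] 0.044706902536067405
```

The lamp moved 44.7 mm by image. I'll open the fingers.

jog_arm(
  plan=[
    [[0, 0, 0], [0, 0, 0], 0.04],
    [[0, 0, 0], [0, 0, 0], 0.05],
    [[0, 0, 0], [0, 0, 0], 0.06],
    [[0, 0, 0], [0, 0, 0], 0.075],
    [[0, 0, 0], [0, 0, 0], 0.0854],
    [[0, 0, 0], [0, 0, 0], 0.0854],
    [[0, 0, 0], [0, 0, 0], 0.0854],
  ],
)

```text
clock: 6.33
position: [0.6112, 0.0148, 0.1008]
ee_rot: [0.601, 0.799, -0.0, -0.0]
ft_force: [0.1, 0.2, 0.3]
grip_width: 0.999
grasp_force: 0.0
```

```bash
python3 go.py 0.6099 0.0165 0.2
```

```text
clock 6.3333 pos [0.6112 0.0148 0.1008] shift [ 0.002  -0.0008 -0.0992] turn [-0.0003 -0.0001  0.0034] F [0.07 0.24 0.35] boomF [ 0.21  0.13 -0.35] w 0.999019338975344 gf 0.0 j [-0.46  0.39  0.46  1.63 -0.18  1.16  0.32]
```

jog_arm(
  plan=[
    [[0, 0, 0], [0, 0, -0.02], 0.0854],
    [[0, 0, 0], [0, 0, -0.05], 0.0854],
    [[0, 0, 0], [0, 0, -0.085], 0.0854],
    [[0, 0, 0], [0, 0, -0.12], 0.0854],
    [[0, 0, 0], [0, 0, -0.16], 0.0854],
    [[0, 0, 0], [0, 0, -0.2], 0.0854],
    [[0, 0, 0], [0, 0, -0.22], 0.0854],
    [[0, 0, 0], [0, 0, -0.22], 0.0854],
  ],
)

```text
clock: 7.0
position: [0.6129, 0.0145, 0.3266]
ee_rot: [0.601, 0.799, 0.003, 0.003]
ft_force: [-0.0, -1.5, 0.8]
grip_width: 1.004
grasp_force: 0.0
```

```bash
python3 - <<'E'
from h import *
import pickle
c=camera("scene");T=camera("top");C=pickle.load(open("c0.pkl","rb"));S=C["scene"]
K=lambda P,c:cv2.projectPoints(np.array(P,float),cv2.Rodrigues(np.linalg.inv(c["extrinsics"])[:3,:3])[0],np.linalg.inv(c["extrinsics"])[:3,3],c["mtx"],np.array([c["k1"],0,0,0]))[0][:,0]
d=np.array([.274,-.962,0]);b=np.array([.962,.274,0]);p0=np.array([.62,-.0185,.14])
# collar patch and button match separately, in fine pixels
def m(t,s,im0,im1):
    x,y,w,h=t;f=4;tt=cv2.resize(im0[y:y+h,x:x+w],None,fx=f,fy=f,interpolation=cv2.INTER_CUBIC)
    ss=cv2.resize(im1[s[1]:s[1]+s[3],s[0]:s[0]+s[2]],None,fx=f,fy=f,interpolation=cv2.INTER_CUBIC)
    _,v,_,l=cv2.minMaxLoc(cv2.matchTemplate(ss,tt,cv2.TM_CCOEFF_NORMED));return v,(s[0]+l[0]/f-x,s[1]+l[1]/f-y)
print("collar top",m((297,205,34,12),(297,190,80,50),S["img"],c["img"]))
print("button",m((307,224,18,14),(310,205,70,50),S["img"],c["img"]))
print("lamp",m((206,226,40,30),(206,206,90,60),S["img"],c["img"]))
for x in[-.001,-.044,-.045,-.046]: print("pred button/lamp shift",x,(K([p0+b*.026+d*x],S)-K([p0+b*.026],S)).round(2),(K([p0+d*(.17+x)-[0,0,.03]],S)-K([p0+d*.17-[0,0,.03]],S)).round(2),(K([p0+b*.019+d*x],S)-K([p0+b*.026],S)).round(2))
print("plate",m((232,255,40,35),(222,245,60,55),S["img"],c["img"]),"rack",m((192,262,34,22),(182,252,54,42),S["img"],c["img"]))
E
python3 go.py 0.6099 0.0165 0.2
```

```text
collar top (0.8236530423164368, (24.5, -3.0))
button (0.8989996314048767, (24.75, -3.0))
lamp (0.8368381857872009, (24.75, -3.0))
pred button/lamp shift -0.001 [[ 0.53 -0.06]] [[ 0.52 -0.06]] [[-0.15 -3.33]]
pred button/lamp shift -0.044 [[23.4  -2.76]] [[22.98 -2.65]] [[22.61 -6.  ]]
pred button/lamp shift -0.045 [[23.93 -2.83]] [[23.5  -2.71]] [[23.13 -6.06]]
pred button/lamp shift -0.046 [[24.46 -2.89]] [[24.02 -2.77]] [[23.66 -6.12]]
plate (0.8952779173851013, (0.0, -0.25)) rack (0.9476498365402222, (0.0, 0.0))
clock 7.1 pos [0.6115 0.0147 0.3214] shift [ 0.0022 -0.0013  0.1214] turn [0.0013 0.0001 0.0033] F [ 0.47  0.17 -1.35] boomF [0.03 0.5  1.35] w 0.9973744895813916 gf 0.0 j [-0.47  0.28  0.49  1.3  -0.13  1.59  0.28]
```

The button moved with the collar: its row shift is −3, where pressed-in would give about −6, so it stands fully out. Plate and rack haven't moved.

```bash
python3 -c "
from workcell import *
print(hand_in())"
```

```text
the job is handed in; nothing more can be done
None
```

The job is handed in, with no verdict shown: the button was pressed flush, the tube slid about 45 mm to the next hole on the plate's side, and in the last images the button stands out and the plate and rack are unmoved; I did not check the jar and tip box or measure the final lamp-to-plate distance.

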